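# Spin the salad and brake

### The arm

A 6-joint arm with a two-finger parallel gripper is mounted at the origin on the work surface. World frame = base frame: x ahead of the robot, y to its left, z up, the work surface at z = 0. Lengths are in m, angles in rad, forces in N, time in s.
With the tool pointing down it reaches from about 0.25 to 0.775 m from the base axis. Payload 4 kg.
Tool frame: the origin (TCP) lies midway between the tips of the shut fingers; the grasp point (between the pads) lies robot.pinch_z behind it (robot.pinch_z is the distance from the TCP to the grasp point, in m); z points along the fingers, y is the direction in which the jaws open and shut (so a half turn about z gives the same grasp; the last joint's range is limited). The gripper opens to 94 mm and grips with 3 to 60 N. Pads are 16 mm wide; open, the fingers measure 119 mm over their backs; the gripper's body (75 mm by 177 mm) begins 78 mm behind the grasp point.
Start: joints at [1.11, 0.087, 1.371, -0, 1.684, -0.103], TCP at [0.193, 0.515, 0.206] pointing down, gripper open.
Joint ranges: [-3.1, 3.1], [-0.76, 2.03], [0.27, 2.55], [-1.08, 4.22], [0.17, 2.65], [-2.57, 2.57]. Speed limits (rad/s): [2.79, 2.79, 3.14, 3.14, 3.14, 3.14].

### API

Orientations are given as [roll, pitch, yaw] about the fixed x, y, z axes, in that order (R = Rz(yaw) Ry(pitch) Rx(roll)).
In Python, from bench import robot gives the robot as it stands.
- The arm moves only by the tool jog_arm, never from a script. Its argument "steps" is a list that holds one entry, the list of rows, each a list of 7 numbers: the shift along the tool's x, y, z in cm, then the turn, a rotation vector about the tool's x, y, z in degrees, then the gripper's target within -1 to 1 (fully open at 1, half-way at 0, shut at -1). A call has 1 to 12 rows; each row shifts and turns the commanded pose from where the row before left it, along the tool's axes as they then stand; what a row does not reach is not made up. A row lasts 1/8 s, in which the tool goes at most 62.5 mm and 10.7 degrees, less where a joint would pass 70% of its speed; a pose out of reach is approached as far as the arm can. A call with a gripper value outside its range is refused whole. The fingers move at their own pace and stop on an object; the grip force is fixed at half the most. Time passes only in rows, so rows that do not move let the fingers close. It gives the time, the measured TCP pose, the force and the opening at its end, in the units of the state.
- robot.get_obs(): the state, without advancing time (a new reading comes with each control period).
- robot.snapshot(name): name is "side" or "top"; returns the picture (400x640x3 uint8, red, green, blue); there is no depth.
- robot.camera_info(name): a dict with "mtx" (3x3 intrinsics, pixels), "R" (3x3) and "t" (3): a world point X has camera coordinates R X + t. Camera axes: x right, y down, z forward; pixel columns grow to the right and rows downward; lengths in m; the calibration is good to about 2 mm. A picture is of the moment at which its call begins. camera_info takes no time and is no camera call.
- robot.close_job(): hands the job in, once; it reports no verdict.
The state is a dict: "time": time; "joint_positions": joint angles; "qvel": joint speeds; "joint_torque": joint torques, N m; "tool_pos": TCP position; "ee_rot": TCP orientation; "wrist_force": force on the tool from outside, world axes, zero at the start; "wrist_torque": the same for the moment, N m; "width": finger opening in m.
Only numpy, scipy, OpenCV 4.12 (cv2) and the standard library are available. Lean on these libraries where they do the work, as an engineer would, in place of code of your own. Each camera call takes 0.05 s, during which the arm holds its last target. There are 200 camera calls.

### The job

Turn the crank of the salad spinner clockwise (seen from above) through one full turn from where it stands, then carry straight on until the crank arm points at the pouring spout, and leave it there. Then press the brake pedal on the side of the spinner down to its stop for a moment and let it spring back up. Do not disturb the other things on the ledge.

Things in the scene. Friction and masses are not known exactly. Their poses are not given: they have to be found in the camera images.
- spinner: salad spinner: clear round bowl, 208 mm across, with a white lid 216 mm across (dark rubber seal under its rim) whose flat top is 121 mm above the ledge; stuck to the ledge by suction feet, it cannot move. Origin: on the crank's axis, at ledge height. z up; x points to the pouring spout, y to the brake pedal
- spout_tip (a point): tip of the pouring spout, a flat white triangular beak with a dark rubber edge that juts 40 mm out from the lid's rim; 148 mm from the crank's axis along the spinner's x, 117 mm above the ledge; fixed
- crank (a joint): angle of the flat steel crank arm (22 mm wide, top 138 mm above the ledge) on the lid, rad; grows clockwise seen from above, counts on over turns (not wrapped). 0 and multiples of 2 pi: arm points at the spout. Starts between -2.8 and -0.6, so the spout position reached after a full turn reads 2 pi. Light friction (1.5 N at the knob); stays where it is left
- knob_mid (a point): middle of the crank's black knob, an upright round grip, 26 mm across, 42 mm tall, on the end of the arm, 70 mm from the axis; foot 140 mm, top 182 mm above the ledge; it spins freely on its pin, so a grip on it need not turn with the crank. This point is on the knob's axis, 161 mm above the ledge, and travels with the crank
- brake (a joint): angle of the brake pedal, rad: 0 up (level), 0.35 fully down at its stop. Spring-loaded, about 8 N at the pad when fully down; springs back up when let go
- pedal_pad (a point): middle of the ribbed area on top of the brake pedal, a steel plate 60 mm wide and 58 mm long that sticks out level from the lid along the spinner's y; this point is 154 mm from the crank's axis, 40 mm out from the pedal's hinge (along the spinner's x, 118 mm up), 122 mm above the ledge when up, 14 mm lower when fully down
- bottle: green glass bottle, 68 mm across, 200 mm tall, upright; bystander. Origin: centre of its underside
- strainer: small perforated steel strainer basket, 88 mm across, 50 mm tall; bystander. Origin: centre of its underside
- flat_can: flattened aluminium can lying flat, 120 by 66 mm, 14 mm thick; bystander. Origin: centre of its underside
- scraper: yellow silicone scraper lying flat, 190 mm long, 52 mm wide, 12 mm thick; bystander. Origin: underside, near its middle; x along its length towards the blade

How it is judged:
On the way, in this order (a step that is already met when the one before it is completed fails the run):
1. the crank has gone through the full turn and on to the spout: its arm points at the spout within 0.28 rad (16 degrees) (value of joint crank between 6.003 and 6.563 rad), for 0.3 s.
2. then the brake pedal is pressed down to its stop (beyond 0.30 of 0.35 rad) (value of joint brake above 0.3 rad), for 0.15 s.
At the end, for the whole second after the job is handed in: The crank, turned clockwise through its full turn and on, rests with its arm pointing at the spout within 0.28 rad (joint reading 2 pi); the brake pedal is back up (below 0.06 rad); the bottle, strainer, can and scraper are within 30 mm of where they stood (all of step 1 and velocity of joint crank between -0.1 and 0.1 rad/s and value of joint brake below 0.06 rad and distance of each of bottle, strainer, flat_can, scraper from where it was at the start of the episode below 0.03 m); the robot touches nothing.
It fails at once if the bottle is moved by more than 30 mm (distance of bottle from where it was at the start of the episode above 0.03 m).
It fails at once if the strainer basket is moved by more than 30 mm (distance of strainer from where it was at the start of the episode above 0.03 m).
It fails at once if the flattened can is moved by more than 30 mm (distance of flat_can from where it was at the start of the episode above 0.03 m).
It fails at once if the scraper is moved by more than 30 mm (distance of scraper from where it was at the start of the episode above 0.03 m).
It also fails if it takes over 72 s, if anything falls off the work surface, if the arm or the gripper's body presses on something with over 40 N, if the wrist force passes 120 N, or if a joint passes its speed limit or range.

## Working session

There is one attempt and no reset: what is moved stays moved. The work goes in short steps, Python scripts to look and compute and a tool call to move; the robot and the scene stay as the last step left them, time stands still between calls to the robot, and variables do not carry over. Pictures are saved under pics/ and viewed, about 8 in all and at most 12, crops included, and the job is handed in when it is done.

Besides the shell and the picture viewer there is one more tool, called after "Call:" in YAML: its name, and indented under it one key for each argument. jog_arm: Moves the arm, as the interface text tells. Its arguments: {"type":"object","properties":{"steps":{"type":"array"}},"required":["steps"]}

```bash
mkdir -p pics; ls; python3 - <<'E'
from bench import robot
import cv2
for n in("top","side"):
    cv2.imwrite(f"pics/{n}0.png",robot.snapshot(n)[:,:,::-1])
    c=robot.camera_info(n);print(n,c)
print(robot.get_obs(),robot.pinch_z)
E
```

```text
pics
top {'mtx': array([[512.88778048,   0.        , 332.94933959],
       [  0.        , 512.88778048, 200.97476415],
       [  0.        ,   0.        ,   1.        ]]), 'R': array([[ 3.12931262e-03, -9.99813916e-01, -1.90352426e-02],
       [-9.84675380e-01,  2.38377831e-04, -1.74397072e-01],
       [ 1.74369157e-01,  1.92892777e-02, -9.84491402e-01]]), 't': array([0.01466483, 0.52981879, 1.45599945])}
side {'mtx': array([[479.81307581,   0.        , 330.85945897],
       [  0.        , 479.81307581, 200.62589244],
       [  0.        ,   0.        ,   1.        ]]), 'R': array([[ 0.99387993, -0.10941815, -0.01517745],
       [-0.08303483, -0.64937795, -0.75591898],
       [ 0.07285535,  0.75255296, -0.65448923]]), 't': array([-0.50224225,  0.14875351,  1.56586448])}
{'time': 0.1, 'joint_positions': array([ 1.10991442e+00,  8.78656711e-02,  1.37207533e+00, -1.44043907e-05,
        1.68361070e+00, -1.03120089e-01]), 'qvel': array([ 0.0002277 , -0.00299537, -0.00278251,  0.00071206,  0.00017984,
        0.00053491]), 'joint_torque': array([ 2.27814497e-03, -3.41253448e+01, -3.03302228e+01,  7.19114137e-02,
        3.03712464e-02, -1.19185588e-04]), 'tool_pos': array([0.19239797, 0.51472592, 0.20444376]), 'ee_rot': array([-3.13964254e+00, -1.87418664e-04,  2.78382905e+00]), 'wrist_force': array([-0.37741024, -0.48073164,  0.71938305]), 'wrist_torque': array([-0.01176642, -0.02679406, -0.0331204 ]), 'width': 0.09383301634115879} 0.0188
```

View pics/top0.png

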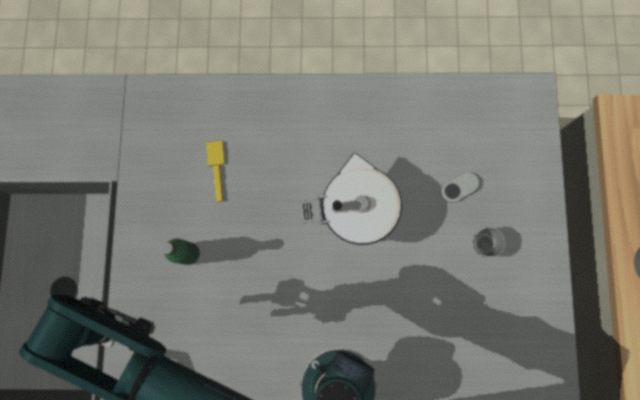

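View pics/side0.png

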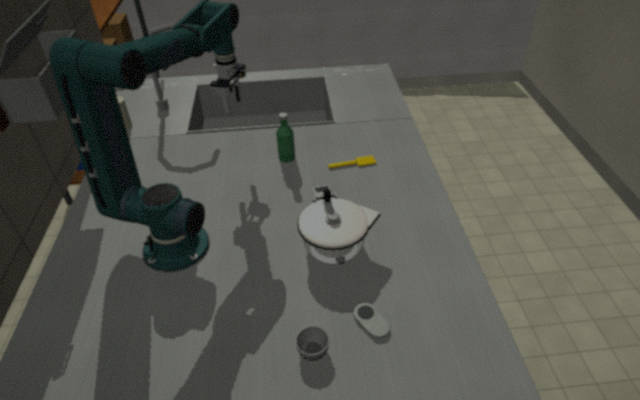

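The top view shows the lid centre near (362,205), spout tip (356,154), pedal (308,210), and knob (338,206). The knob is about 90° before the spout. The side view agrees: the crank points away from that camera towards the pedal. Next I'll zoom in.

```bash
python3 - <<'E'
import cv2,numpy as np
a=cv2.imread("pics/top0.png")[140:255,290:420];b=cv2.imread("pics/side0.png")[175:275,285:395]
f=lambda i:cv2.resize(i,None,fx=400/i.shape[1],fy=400/i.shape[1],interpolation=cv2.INTER_CUBIC)
a,b=f(a),f(b);h=max(len(a),len(b));o=np.zeros((h,800,3),np.uint8);o[:len(a),:400]=a;o[:len(b),400:]=b
cv2.imwrite("pics/z0.png",o);print(a.shape,b.shape)
E
```

```text
(354, 400, 3) (364, 400, 3)
```

View pics/z0.png

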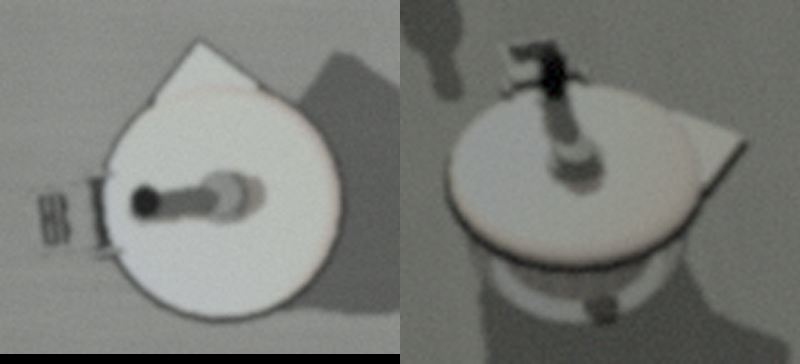

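```bash
cat > h.py <<'E'
import numpy as np,cv2
from bench import robot
from scipy.optimize import least_squares
def proj(n,X):
    c=robot.camera_info(n);p=cv2.projectPoints(np.float64(X).reshape(-1,3),cv2.Rodrigues(c["R"])[0],c["t"],c["mtx"],None)[0];return p.reshape(-1,2)
def pts(x,y,th,k):  # crank cw => world angle th-k
    u=np.array([np.cos(th),np.sin(th)]);v=np.array([-u[1],u[0]]);o=np.array([x,y])
    w=np.array([np.cos(th-k),np.sin(th-k)])
    g=lambda p,z:[p[0],p[1],z]
    return dict(lid=g(o,.119),spout=g(o+.148*u,.117),pad=g(o+.154*v,.122),knobtop=g(o+.07*w,.182),knob=g(o+.07*w,.161))
E
python3 - <<'E'
from h import *
T=lambda u,v:(290+(u+.5)*130/400-.5,140+(v+.5)*130/400-.5)
S=lambda u,v:(285+(u-400+.5)*110/400-.5,175+(v+.5)*110/400-.5)
obs=[("top","lid",T(223,203)),("top","spout",T(199,39)),("top","pad",T(54,218)),("top","knobtop",T(145,201)),
("side","lid",S(575,172)),("side","spout",S(747,137)),("side","knob",S(553,75))]
def r(p):
    P=pts(*p);return np.concatenate([proj(n,P[k])[0]-m for n,k,m in obs])
s=least_squares(r,[.5,-.06,.1,-1.5],loss='soft_l1');print(s.x.round(4));print(r(s.x).reshape(-1,2).round(1))
P=pts(*s.x);[print(k,np.round(v,3)) for k,v in P.items()]
# bottle guess & camera
E
```

```text
[ 0.508  -0.0667  0.1275 -1.6277]
[[-0.2 -1.5]
 [ 0.6  0.9]
 [-0.3  0.4]
 [ 0.2 -0.1]
 [ 0.7 -1.8]
 [-0.6  0.2]
 [ 0.   0.4]]
lid [ 0.508 -0.067  0.119]
spout [ 0.655 -0.048  0.117]
pad [0.488 0.086 0.122]
knobtop [0.495 0.002 0.182]
knob [0.495 0.002 0.161]
```

The fit is good: axis (0.508,-0.067), spout direction 0.128 rad, crank about -1.63. I'll keep the tool yaw fixed, since the knob spins freely. First I raise the arm, then travel to above the knob.

Call:
jog_arm:
  steps:
    - [[0,0,-5,0,0,0,1],[0,0,-5,0,0,0,1],[-4.63,-3.74,0,0,0,0,1],[-4.63,-3.74,0,0,0,0,1],[-4.63,-3.74,0,0,0,0,0.2],[-4.63,-3.74,0,0,0,0,0.2],[-4.63,-3.74,0,0,0,0,0.2],[-4.63,-3.74,0,0,0,0,0.2],[-4.63,-3.74,0,0,0,0,0.2],[-4.63,-3.74,0,0,0,0,0.2],[-4.63,-3.74,0,0,0,0,0.2],[-4.63,-3.74,0,0,0,0,0.2]]

```text
time: 1.6
tool_pos: [0.4959, 0.0009, 0.305]
ee_rot: [3.141, -0.001, 2.784]
wrist_force: [0.5, 0.2, 0.0]
width: 0.0564
```

Call:
jog_arm:
  steps:
    - [[0,0,0,0,0,0,0.2],[0,0,0,0,0,0,0.2]]

```text
time: 1.85
tool_pos: [0.495, 0.0031, 0.305]
ee_rot: [3.141, -0.002, 2.784]
wrist_force: [0.9, 1.0, 0.2]
width: 0.0566
```

```bash
python3 - <<'E'
from h import *
cv2.imwrite("pics/a.png",np.hstack([cv2.resize(robot.snapshot(n)[r:r+130,c:c+130,::-1],(400,400)) for n,r,c in (("top",135,285),("side",120,270))]))
o=robot.get_obs();print(o['time'],o['tool_pos'],o['ee_rot'],o['width'],o['wrist_force'])
for n in("top","side"):print(proj(n,o['tool_pos']))
E
```

```text
1.95 [0.49479056 0.00395538 0.30570005] [ 3.14108454e+00 -3.18998357e-06  2.78559513e+00] 0.05662288176412375 [ 0.32616593 -0.22884486  0.57064177]
[[335.60983793 196.5533665 ]]
[[325.54754644 157.5959787 ]]
```

View pics/a.png

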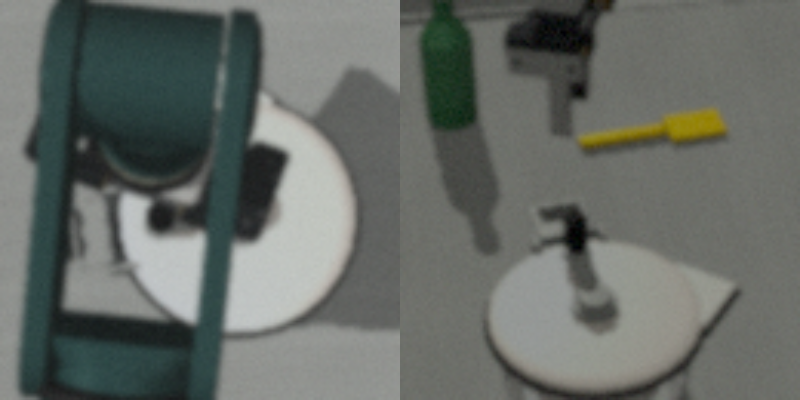

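The side view shows the gripper above the knob, clear of everything. I'll lower it and watch the force.

Call:
jog_arm:
  steps:
    - [[0,-0.1,3,0,0,0,0.2],[0,-0.1,3,0,0,0,0.2],[0,0,3,0,0,0,0.2],[0,0,2,0,0,0,0.2],[0,0,2,0,0,0,0.2],[0,0,1.2,0,0,0,0.2],[0,0,1.1,0,0,0,0.2],[0,0,0,0,0,0,0.2]]

```text
time: 2.95
tool_pos: [0.4942, 0.0013, 0.152]
ee_rot: [-3.141, -0.001, 2.785]
wrist_force: [0.9, -0.5, 0.5]
width: 0.0566
```

Call:
jog_arm:
  steps:
    - [[0,0,0,0,0,0,-0.2],[0,0,0,0,0,0,-0.4],[0,0,0,0,0,0,-0.6],[0,0,0,0,0,0,-0.8],[0,0,0,0,0,0,-1],[0,0,0,0,0,0,-1],[0,0,0,0,0,0,-1]]

```text
time: 3.82
tool_pos: [0.4948, 0.0018, 0.153]
ee_rot: [3.14, 0.0, 2.784]
wrist_force: [0.1, 5.5, 3.0]
width: 0.0252
```

```bash
python3 - <<'E'
from h import *
cv2.imwrite("pics/b.png",np.hstack([cv2.resize(robot.snapshot(n)[r:r+130,c:c+130,::-1],(400,400)) for n,r,c in (("top",135,285),("side",150,270))]))
o=robot.get_obs();print(o['time'],o['tool_pos'],o['ee_rot'],o['width'],o['wrist_force'])
E
```

```text
3.925 [0.49486075 0.00178985 0.15300673] [3.13950326e+00 2.06022273e-04 2.78438566e+00] 0.02490786867346707 [0.6872098  4.49007815 2.62573696]
```

View pics/b.png

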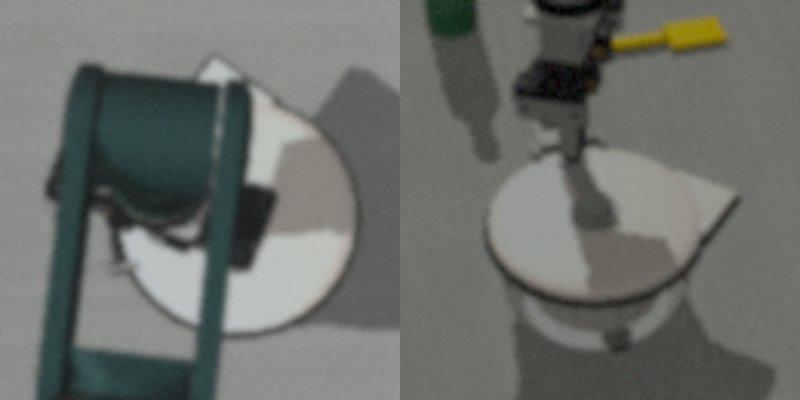

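The knob is gripped: width 25 mm, small forces. Next I'll work out the arc rows (53 × 0.149 rad).

```bash
python3 - <<'E'
from h import *
from scipy.spatial.transform import Rotation as R
M=R.from_euler('xyz',[np.pi,0,2.784]).as_matrix()
phi=np.linspace(1.760,.1275-2*np.pi,54);p=7*np.c_[np.cos(phi),np.sin(phi),0*phi]
q=p@M;q=q-q[0];q=q.round(2);d=np.diff(q,axis=0).round(2)
for i in range(0,53,12):print([[float(a+0.),float(b+0.)] for a,b,_ in d[i:i+12]])
E
```

```text
[[-0.93, 0.48], [-0.99, 0.33], [-1.03, 0.18], [-1.04, 0.02], [-1.04, -0.13], [-1.01, -0.28], [-0.95, -0.43], [-0.87, -0.57], [-0.79, -0.69], [-0.67, -0.8], [-0.55, -0.89], [-0.4, -0.96]]
[[-0.26, -1.01], [-0.11, -1.04], [0.05, -1.05], [0.21, -1.02], [0.35, -0.98], [0.5, -0.92], [0.63, -0.84], [0.74, -0.73], [0.85, -0.61], [0.93, -0.48], [0.99, -0.34], [1.02, -0.18]]
[[1.05, -0.03], [1.04, 0.12], [1.0, 0.28], [0.96, 0.43], [0.88, 0.56], [0.78, 0.68], [0.68, 0.8], [0.55, 0.89], [0.41, 0.96], [0.27, 1.01], [0.11, 1.04], [-0.05, 1.04]]
[[-0.2, 1.03], [-0.35, 0.98], [-0.49, 0.92], [-0.62, 0.84], [-0.75, 0.73], [-0.84, 0.62], [-0.92, 0.49], [-0.99, 0.34], [-1.03, 0.19], [-1.04, 0.03], [-1.04, -0.11], [-1.01, -0.28]]
[[-0.95, -0.42], [-0.89, -0.55], [-0.79, -0.69], [-0.68, -0.79], [-0.55, -0.89]]
```

Call:
jog_arm:
  steps:
    - [[-0.93,0.48,0,0,0,0,-1],[-0.99,0.33,0,0,0,0,-1],[-1.03,0.18,0,0,0,0,-1],[-1.04,0.02,0,0,0,0,-1],[-1.04,-0.13,0,0,0,0,-1],[-1.01,-0.28,0,0,0,0,-1]]

```text
time: 4.68
tool_pos: [0.5548, -0.0128, 0.1531]
ee_rot: [3.137, 0.002, 2.785]
wrist_force: [2.9, 7.4, 2.5]
width: 0.0252
```

Call:
jog_arm:
  steps:
    - [[-0.95,-0.43,0,0,0,0,-1],[-0.87,-0.57,0,0,0,0,-1],[-0.79,-0.69,0,0,0,0,-1],[-0.67,-0.8,0,0,0,0,-1],[-0.55,-0.89,0,0,0,0,-1],[-0.4,-0.96,0,0,0,0,-1]]

```text
time: 5.42
tool_pos: [0.5798, -0.0709, 0.1531]
ee_rot: [3.141, 0.005, 2.784]
wrist_force: [4.1, 1.8, 1.6]
width: 0.0253
```

The forces stay small, so I'll carry on round.

Call:
jog_arm:
  steps:
    - [[-0.26,-1.01,0,0,0,0,-1],[-0.11,-1.04,0,0,0,0,-1],[0.05,-1.05,0,0,0,0,-1],[0.21,-1.02,0,0,0,0,-1],[0.35,-0.98,0,0,0,0,-1],[0.5,-0.92,0,0,0,0,-1],[0.63,-0.84,0,0,0,0,-1],[0.74,-0.73,0,0,0,0,-1],[0.85,-0.61,0,0,0,0,-1],[0.93,-0.48,0,0,0,0,-1],[0.99,-0.34,0,0,0,0,-1],[1.02,-0.18,0,0,0,0,-1]]

```text
time: 6.92
tool_pos: [0.4896, -0.1335, 0.1529]
ee_rot: [3.137, -0.001, 2.785]
wrist_force: [4.3, 5.7, 5.3]
width: 0.0249
```

Call:
jog_arm:
  steps:
    - [[1.05,-0.03,0,0,0,0,-1],[1.04,0.12,0,0,0,0,-1],[1.0,0.28,0,0,0,0,-1],[0.96,0.43,0,0,0,0,-1],[0.88,0.56,0,0,0,0,-1],[0.78,0.68,0,0,0,0,-1],[0.68,0.8,0,0,0,0,-1],[0.55,0.89,0,0,0,0,-1],[0.41,0.96,0,0,0,0,-1],[0.27,1.01,0,0,0,0,-1],[0.11,1.04,0,0,0,0,-1],[-0.05,1.04,0,0,0,0,-1]]

```text
time: 8.43
tool_pos: [0.4462, -0.0373, 0.153]
ee_rot: [-3.139, 0.004, 2.783]
wrist_force: [5.0, -4.1, 3.4]
width: 0.0252
```

Call:
jog_arm:
  steps:
    - [[-0.2,1.03,0,0,0,0,-1],[-0.35,0.98,0,0,0,0,-1],[-0.49,0.92,0,0,0,0,-1],[-0.62,0.84,0,0,0,0,-1],[-0.75,0.73,0,0,0,0,-1],[-0.84,0.62,0,0,0,0,-1],[-0.92,0.49,0,0,0,0,-1],[-0.99,0.34,0,0,0,0,-1],[-1.03,0.19,0,0,0,0,-1],[-1.04,0.03,0,0,0,0,-1],[-1.04,-0.11,0,0,0,0,-1],[-1.01,-0.28,0,0,0,0,-1]]

```text
time: 9.93
tool_pos: [0.5526, -0.011, 0.153]
ee_rot: [3.135, -0.002, 2.786]
wrist_force: [2.4, 6.0, 5.6]
width: 0.0252
```

Call:
jog_arm:
  steps:
    - [[-0.95,-0.42,0,0,0,0,-1],[-0.89,-0.55,0,0,0,0,-1],[-0.79,-0.69,0,0,0,0,-1],[-0.68,-0.79,0,0,0,0,-1],[-0.55,-0.89,0,0,0,0,-1],[0,0,0,0,0,0,-1],[0,0,0,0,0,0,-1],[0,0,0,0,0,0,-1],[0,0,0,0,0,0,-1]]

```text
time: 11.05
tool_pos: [0.5795, -0.0591, 0.1531]
ee_rot: [3.139, 0.006, 2.784]
wrist_force: [8.5, 0.2, 2.4]
width: 0.0253
```

```bash
python3 - <<'E'
from h import *
cv2.imwrite("pics/c.png",np.hstack([cv2.resize(robot.snapshot(n)[r:r+130,c:c+130,::-1],(400,400)) for n,r,c in (("top",135,285),("side",150,270))]))
o=robot.get_obs();print(o['time'],o['tool_pos'],o['ee_rot'],o['width'],o['wrist_force'])
E
```

```text
11.15 [ 0.57947523 -0.05907866  0.15308237] [3.13929628 0.0060606  2.7841756 ] 0.025284068855335233 [9.59563663 0.12545539 1.65093899]
```

View pics/c.png

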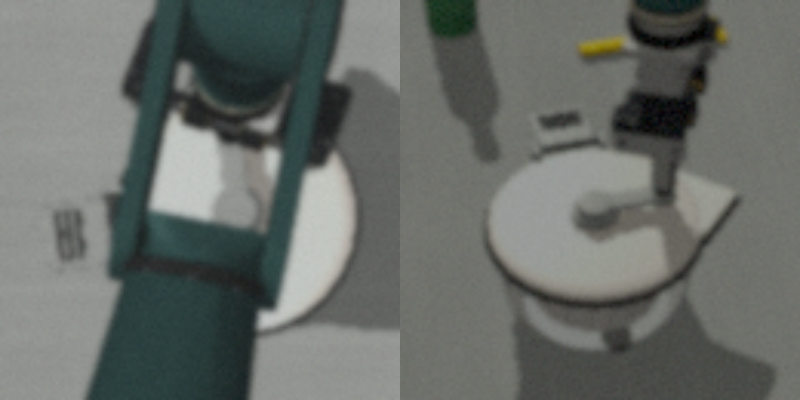

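The crank arm points at the spout in both views (side: arm from (590,210) to the knob at (665,190)). I'll release and lift.

Call:
jog_arm:
  steps:
    - [[0,0,0,0,0,0,-0.3],[0,0,0,0,0,0,-0.1],[0,0,0,0,0,0,0.2],[0,0,0,0,0,0,0.2],[0,0,0,0,0,0,0.2],[0,0,-1,0,0,0,0.2],[0,0,-3,0,0,0,0.2],[0,0,-4,0,0,0,0.2],[0,0,-4,0,0,0,0.2],[0,0,0,0,0,0,-0.2],[0,0,0,0,0,0,-1],[0,0,0,0,0,0,-1]]

```text
time: 12.65
tool_pos: [0.5765, -0.0589, 0.2704]
ee_rot: [-3.141, -0.004, 2.784]
wrist_force: [0.6, 0.3, -0.1]
width: 0.0293
```

```bash
python3 - <<'E'
from h import *
from scipy.spatial.transform import Rotation as R
o=robot.get_obs();print(o['time'],o['tool_pos'],o['width'],o['wrist_force'])
v=np.array([-np.sin(.1275),np.cos(.1275)]);t=np.r_[np.array([.508,-.0667])+.158*v,o['tool_pos'][2]]
print(t,100*(t-o['tool_pos'])@R.from_euler('xyz',o['ee_rot']).as_matrix())
print([proj(n,pts(.508,-.0667,.1275,0)['pad']).round(1) for n in("top","side")])
E
```

```text
12.65 [ 0.57646235 -0.05891758  0.2703811 ] 0.029325485156474054 [ 0.55353529  0.34313083 -0.05551149]
[0.48790954 0.0900175  0.2703811 ] [13.51058929 10.8487168   0.04357352]
[array([[306.9, 210.9]]), array([[322.4, 188.6]])]
```

The predicted pad pixels match both views within 1 px. I'll move over the pedal with the fingers shut.

Call:
jog_arm:
  steps:
    - [[2.7,2.17,0,0,0,0,-1],[2.7,2.17,0,0,0,0,-1],[2.7,2.17,0,0,0,0,-1],[2.7,2.17,0,0,0,0,-1],[2.7,2.17,0,0,0,0,-1],[0,0,4,0,0,0,-1],[0,0,4,0,0,0,-1],[0,0,3,0,0,0,-1],[0,0,2,0,0,0,-1],[0,0,0,0,0,0,-1],[0,0,0,0,0,0,-1]]

```text
time: 14.02
tool_pos: [0.4888, 0.0898, 0.1428]
ee_rot: [3.141, 0.0, 2.784]
wrist_force: [-0.1, 0.5, 0.9]
width: 0.0006
```

```bash
python3 - <<'E'
from h import *
cv2.imwrite("pics/d.png",np.hstack([cv2.resize(robot.snapshot(n)[r:r+130,c:c+130,::-1],(400,400)) for n,r,c in (("top",135,265),("side",130,270))]))
o=robot.get_obs();print(o['time'],o['tool_pos'],o['ee_rot'],o['width'],o['wrist_force'])
E
```

```text
14.125 [0.48939845 0.08991873 0.14364161] [3.14065129e+00 1.83348220e-03 2.78377963e+00] 0.0006699672319837432 [-0.17871922 -0.03565859  1.41470342]
```

View pics/d.png

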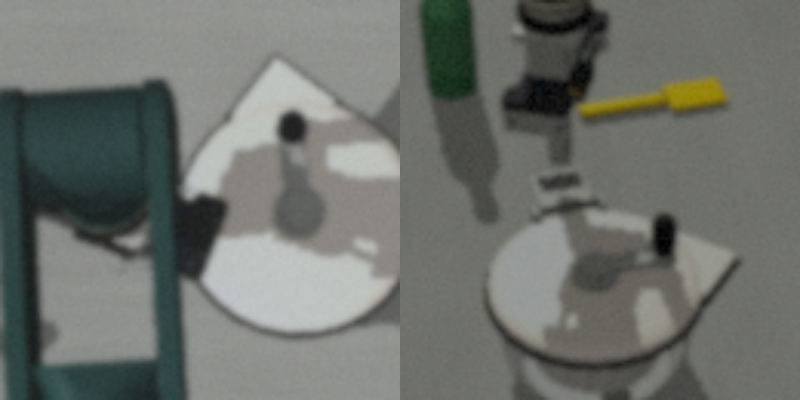

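The crank stays at the spout after release (top: knob (292,127), hub (299,210), tip (277,55)). The shut fingers are over the ribbed pad, so I'll press.

Call:
jog_arm:
  steps:
    - [[0,0,1,0,0,0,-1],[0,0,1,0,0,0,-1],[0,0,0.5,0,0,0,-1],[0,0,0.4,0,0,0,-1],[0,0,0,0,0,0,-1]]

```text
time: 14.75
tool_pos: [0.4887, 0.0897, 0.1139]
ee_rot: [-3.141, 0.0, 2.784]
wrist_force: [-1.6, -1.1, 5.2]
width: 0.0004
```

Call:
jog_arm:
  steps:
    - [[0,0,0.3,0,0,0,-1],[0,0,0,0,0,0,-1],[0,0,0,0,0,0,-1]]

```text
time: 15.12
tool_pos: [0.4888, 0.0895, 0.1114]
ee_rot: [-3.141, 0.001, 2.784]
wrist_force: [-3.0, -1.2, 5.0]
width: 0.0004
```

Call:
jog_arm:
  steps:
    - [[0,0,0.3,0,0,0,-1],[0,0,0,0,0,0,-1]]

```text
time: 15.38
tool_pos: [0.4891, 0.0892, 0.1087]
ee_rot: [-3.141, 0.002, 2.784]
wrist_force: [-2.9, -1.6, 7.4]
width: 0.0004
```

Call:
jog_arm:
  steps:
    - [[0,0,0.2,0,0,0,-1],[0,0,0,0,0,0,-1]]

```text
time: 15.62
tool_pos: [0.4893, 0.0892, 0.1071]
ee_rot: [-3.141, 0.002, 2.784]
wrist_force: [-1.9, -1.7, 8.8]
width: 0.0002
```

Call:
jog_arm:
  steps:
    - [[0,0,0.2,0,0,0,-1],[0,0,0,0,0,0,-1],[0,0,0,0,0,0,-1]]

```text
time: 16.0
tool_pos: [0.4895, 0.0892, 0.1066]
ee_rot: [-3.141, 0.003, 2.784]
wrist_force: [-5.0, -2.5, 14.0]
width: 0.0005
```

The depth stalls and the force is rising, so the pedal is at its stop. One more small push and a hold, then up and away.

Call:
jog_arm:
  steps:
    - [[0,0,0.2,0,0,0,-1],[0,0,0,0,0,0,-1],[0,0,0,0,0,0,-1],[0,0,0,0,0,0,-1]]

```text
time: 16.5
tool_pos: [0.4896, 0.0891, 0.1063]
ee_rot: [-3.142, 0.004, 2.784]
wrist_force: [-7.1, -2.3, 20.8]
width: 0.0006
```

Call:
jog_arm:
  steps:
    - [[0,0,-0.8,0,0,0,-1],[0,0,-1,0,0,0,-1],[0,0,-3,0,0,0,-1],[0,0,-5,0,0,0,-1],[0,0,-5,0,0,0,-1],[5,0,0,0,0,0,-1],[5,0,0,0,0,0,-1],[5,0,0,0,0,0,-1],[0,0,0,0,0,0,-1],[0,0,0,0,0,0,-1],[0,0,0,0,0,0,-1]]

```text
time: 17.88
tool_pos: [0.3491, 0.142, 0.249]
ee_rot: [-3.141, -0.001, 2.783]
wrist_force: [0.8, -0.3, -0.1]
width: 0.0004
```

```bash
python3 - <<'E'
from h import *
i=[robot.snapshot(n)[:,:,::-1] for n in("top","side")]
cv2.imwrite("pics/e.png",np.hstack([cv2.resize(x[r:r+260,c:c+350],(400,297)) for x,r,c in ((i[0],120,150),(i[1],100,200))]))
o=robot.get_obs();print(o['time'],o['tool_pos'],o['width'],o['wrist_force'],abs(o['qvel']).max())
E
```

```text
17.975 [0.34898874 0.1419826  0.24899994] 0.0006743887228611564 [ 0.71855726 -0.5503177   0.17705231] 0.0026236795412307584
```

View pics/e.png

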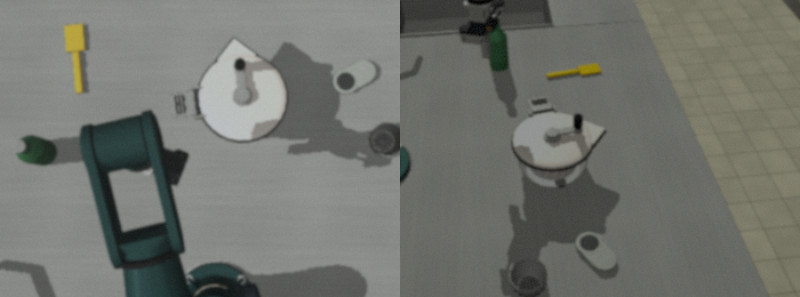

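The crank points at the spout (top: hub (242,96), knob (240,65), tip (235,38)). The pedal is back up, all four bystanders are where they stood, and the arm is clear. I'll hand in.

```bash
python3 -c "
from bench import robot
robot.close_job()"
```

```text
the job is handed in; nothing more can be done
```

I turned the crank clockwise about 7.9 rad, one full turn and on to the spout. Then I pressed the brake pedal to its stop, let it spring up, backed the arm away and handed the job in at about 18 s.

- **Crank:** after I let go, the last pictures show the arm pointing at the spout. I judged that by eye in both views and did not measure the final angle. The starting angle came from the image fit, about -1.63 rad. The readings taken while turning showed no more than about 10 N at the wrist.
- **Pedal:** it stopped moving at a tool height of 106 mm while the force rose from 9 to 21 N, so it was on its stop for about half a second. The last pictures show it back up.
- **Surroundings:** the bottle, strainer, can and scraper look unmoved in the last pictures, also judged by eye. The wrist force is about zero, so the robot is touching nothing.

No check failed or disagreed, though handing in reports no verdict.

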